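# Slide one sample tin out of the nest and dock it at the reader

### The job

Dock the shallow sample tin in the steel fork of the white reader, pushed in until it rests fully home against the back of the fork. It is wedged between four deeper tins with no room for fingers, so press on its lid and slide it out of the open side of the nest, then along the bench, without lifting it and without shifting the other tins or anything else on the bench. Press only lightly: the thin lid dents above about 20 N.

Things in the scene. Friction and masses are not known exactly. Their poses are not given: they have to be found in the camera images.
- low_tin: tin to move: round, aluminium, 60 mm diameter, 80 to 150 g. Origin: centre of its underside, z up. Its tight flat slip lid is pushed on more or less far: its top lies anywhere 17 to 27 mm above the origin, not measured, to be felt. Starts under 1 mm from all four deep tins; its open side points away from their mean position. Foot slides easily (friction about 0.25); fingers on the lid hold better
- deep_tin1: one of the four other tins, loose: 60 mm diameter, 34 mm high, about 200 g. Stands at one side of the low tin (at right angles to the open direction). Origin at the centre of its underside
- deep_tin2: as deep_tin1; stands at the back of the low tin
- deep_tin3: as deep_tin1; stands at the back of the low tin
- deep_tin4: as deep_tin1; stands at the other side of the low tin
- reader: white instrument fixed on the bench, steel fork in front. Origin on the worktop where a docked tin's centre belongs; x points the way in, mouth to back. Fork 12 mm high; arms 64 mm apart inside from x = -20 to 30 mm, flaring to a mouth about 88 mm wide at x = -45; flat back bar at x = 30. White housing, 42 mm high, x = 38 to 123 mm, 130 mm wide
- slide_box: bystander: blue slide box 85 x 100 x 30 mm, origin under its centre; leave alone
- stain_bottle: bystander: small amber bottle, 42 mm diameter, 75 mm high; leave alone
- eyepiece: bystander: black microscope eyepiece, 33 mm diameter, 45 mm high; leave alone

How it is judged:
On the way, in this order (a step that is already met when the one before it is completed fails the run):
1. the shallow tin is out of the nest, clear of all four other tins, still on the bench (horizontal distance between low_tin and deep_tin1 above 0.07 m and horizontal distance between low_tin and deep_tin2 above 0.07 m and horizontal distance between low_tin and deep_tin3 above 0.07 m and horizontal distance between low_tin and deep_tin4 above 0.07 m and height (world z) of low_tin below 0.004 m), for 0.1 s.
2. the shallow tin is home in the fork (x of low_tin in the frame of reader above -0.002 m and y of low_tin in the frame of reader between -0.0045 and 0.0045 m and height (world z) of low_tin below 0.004 m), for 0.2 s.
At the end, for the whole second after the job is handed in: The shallow tin stands flat on the bench in the fork, within 2 mm of the fork's back bar and 4.5 mm of its middle line, at rest; each of the four deep tins is within 8 mm of where it stood (all of step 2 and x of low_tin in the frame of reader below 0.003 m and angle between low_tin's own z axis and vertical below 0.08 rad and linear speed of low_tin below 0.01 m/s and distance of each of deep_tin1, deep_tin2, deep_tin3, deep_tin4 from where it was at the start of the episode below 0.008 m); the robot touches nothing.
It fails at once if the shallow tin is pressed or squeezed with more than 22 N (contact force between the arm and low_tin above 22 N).
It fails at once if the shallow tin is pressed or squeezed with more than 22 N (contact force between the fingers and low_tin above 22 N).
It fails at once if the shallow tin is lifted more than 6 mm off the bench or tipped more than 0.2 rad (height (world z) of low_tin above 0.006 m or angle between low_tin's own z axis and vertical above 0.2 rad).
It fails at once if a deep tin is shifted by more than 8 mm or tipped (distance of any of deep_tin1, deep_tin2, deep_tin3, deep_tin4 from where it was at the start of the episode above 0.008 m).
It fails at once if a bystander is moved by more than 15 mm (distance of any of slide_box, stain_bottle, eyepiece from where it was at the start of the episode above 0.015 m).
It also fails if it takes over 48 s, if anything falls off the work surface, if the arm or the gripper's body presses on something with over 40 N, if the wrist force passes 120 N, or if a joint passes its speed limit or range.

### The arm

A 7-joint arm with a two-finger parallel gripper is mounted at the origin on the work surface. World frame = base frame: x ahead of the robot, y to its left, z up, the work surface at z = 0. Lengths are in m, angles in rad, forces in N, time in s.
With the tool pointing down it reaches from about 0.425 to 0.925 m from the base axis. Payload 6.8 kg.
Tool frame: the origin (TCP) lies midway between the tips of the shut fingers; the grasp point (between the pads) lies 19 mm behind it (grip_point_offset is the z of the grasp point in the tool frame, in m); z points along the fingers, y is the line along which they close (so a half turn about z gives the same grasp; the last joint's range is limited). The gripper opens to 85 mm and grips with 20 to 120 N. Pads are 22 mm wide; open, the fingers measure 114 mm over their backs; the gripper's body (76 mm by 85 mm) begins 54 mm behind the grasp point. The pads swing forward as they close: fully open they stand 13 mm farther back than shut.
Start: joints at [1.132, 0.477, 0.022, 1.555, -0.011, 1.109, -0.083], TCP at [0.219, -0.638, 0.231] pointing down, gripper open.
Joint ranges: [-2.96, 2.96], [-0.34, 2.1], [-1.41, 1.46], [0.24, 2.44], [-1.37, 4.51], [0.17, 1.92], [-2.96, 2.96]. Speed limits (rad/s): [2.39, 2.39, 3.14, 3.14, 3.14, 3.14, 3.14].

### API

Orientations are given as a rotation vector (axis times angle).
In Python, from bench import get_obs, grab_frame, calibration, hand_in, grip_point_offset gives the robot as it stands.
- The arm moves only by the shell command python3 -m pendant 'ROWS' [OPENING] [FORCE]. ROWS is a JSON object of lists of equal length, an entry for each row: "translation": the shift along the world's x, y, z in units of 25 mm (1.0 is 25 mm), a list of three; "delta_rot": the turn, a rotation vector about the world's x, y, z in units of 5 degrees (1.0 is 5 degrees), a list of three. In form: {"translation": [[dx, dy, dz], ...], "delta_rot": [[rx, ry, rz], ...]}. A call has 1 to 12 rows; each row is the pose to reach, as a shift and turn from the pose commanded when the call began; what a row does not reach only later rows make up. A row lasts 1/8 s, in which the tool goes at most 62.5 mm and 10.7 degrees, less where a joint would pass 70% of its speed; a pose out of reach is approached as far as the arm can. A call with a gripper value outside its range is refused whole. OPENING is the opening, from 0 (shut) to 1 (fully open), set as the call begins (- or left out, the last holds). The fingers move at their own pace and stop on an object; FORCE is the grip in N (left out, the last holds). Time passes only in rows, so rows that repeat a pose let the fingers close. It gives the time, the measured TCP pose, the force, the opening and the grip force at its end, in the units of the state.
- get_obs(): the state, without advancing time (a new reading comes with each control period).
- grab_frame(name): name is "scene" or "side" or "wrist"; returns (picture, depth): 480x640x3 uint8, red, green, blue; 480x640 float32, m along the optical axis (not along the pixel's ray), 0 where there is no reading.
- calibration(name): a dict with "K" (3x3 intrinsics, pixels), "rvec" (rotation vector, rad) and "tvec" (3), from world to camera coordinates, as OpenCV has them. Camera axes: x right, y down, z forward; pixel columns grow to the right and rows downward; lengths in m; the calibration is good to about 2 mm. A picture is of the moment at which its call begins: read the wrist's pose just before it. calibration takes no time and is no camera call; for the wrist camera it gives the pose at the moment of the call.
- hand_in(): hands the job in; it is judged then, once.
The state is a dict: "clock": time; "joints": joint angles; "qvel": joint speeds; "tau": joint torques, N m; "tcp_pos": TCP position; "orientation": TCP orientation; "contact_force": force on the tool from outside, world axes, zero at the start; "moment": the same for the moment, N m; "grip_width": finger opening in m; "gripper_force": force on a finger pad.
Only numpy, scipy, OpenCV 4.12 (cv2) and the standard library are available. Lean on these libraries where they do the work, as an engineer would, in place of code of your own. Each camera call takes 0.05 s, during which the arm holds its last target. There are 200 camera calls.

## Working session

There is one attempt and no reset: what is moved stays moved. The work goes in short steps, Python scripts to look and compute and a shell command to move; the robot and the scene stay as the last step left them, time stands still between calls to the robot, and variables do not carry over. Pictures are saved under pics/ and viewed, at most 10 in all, crops included, and the job is handed in when it is done.

```bash
mkdir -p pics; ls
python3 - <<'E'
from bench import *
import cv2,numpy as np
o=get_obs();print(o['clock'],o['tcp_pos'],o['orientation'],o['contact_force'],grip_point_offset if not callable(grip_point_offset) else grip_point_offset())
for n in("scene","side"):
    p,d=grab_frame(n);np.savez(n+'.npz',p=p,d=d,**calibration(n));cv2.imwrite(f'pics/{n}0.png',p[...,::-1])
E
```

```text
pics
0.0 [ 0.21901706 -0.6378543   0.23032146] [-3.09697912e+00 -5.16890737e-01  6.60172461e-04] [ 0.40728726 -0.28593084 -0.02488403] -0.0187
```

View pics/scene0.png

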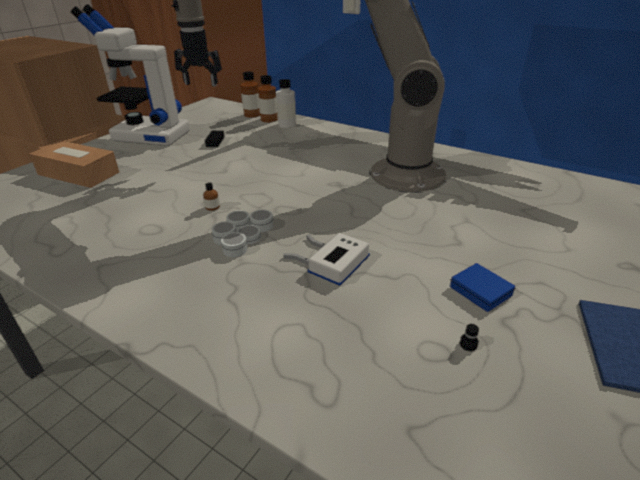

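View pics/side0.png

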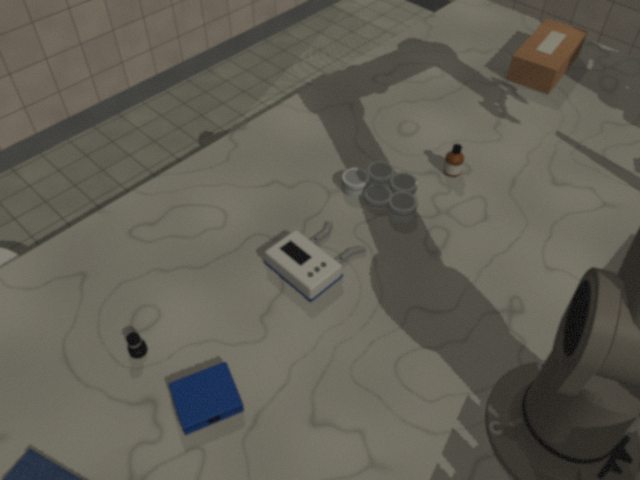

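The scene view shows the nest near (240,230) and the reader at (340,258). The side view has the low tin at about (378,196), deep tins at (355,180), (380,172), (403,184) and (403,205), and the reader at (305,262) with its fork at (320,232) and (350,252).

```bash
cat > h.py <<'E'
import numpy as np,cv2
def ray(c,uv,z):
    "world points on plane z for pixels uv"
    R=cv2.Rodrigues(np.asarray(c['rvec'],float))[0];t=np.asarray(c['tvec'],float).ravel()
    u=cv2.undistortPoints(np.asarray(uv,float).reshape(-1,1,2),np.asarray(c['K'],float),None).reshape(-1,2)
    d=np.c_[u,np.ones(len(u))]@R; C=-R.T@t
    return C+d*((z-C[2])/d[:,2])[:,None]
def cloud(c,d):
    R=cv2.Rodrigues(np.asarray(c['rvec'],float))[0];t=np.asarray(c['tvec'],float).ravel();K=np.asarray(c['K'])
    v,u=np.indices(d.shape);P=np.stack([(u-K[0,2])/K[0,0]*d,(v-K[1,2])/K[1,1]*d,d],-1)
    return (P-t)@R
E
python3 - <<'E'
from h import *
from bench import *
s=np.load('side.npz');np.set_printoptions(precision=3,suppress=True)
print(ray(s,[(355,176),(380,169),(403,181),(403,201)],.034));print(ray(s,[(378,194)],.022))
print('fork',ray(s,[(326,228),(362,250)],.012)); print('house',ray(s,[(297,233),(342,268),(310,292),(265,257)],.042))
print('bottle,box,eye',ray(s,[(454,172),(206,405),(138,352)],0))
c=calibration('wrist');R=cv2.Rodrigues(c['rvec'])[0];print('cam',-R.T@c['tvec'],R,c['K'])
print(cv2.Rodrigues(get_obs()['orientation'])[0])
E
```

```text
[[ 0.606 -0.193  0.034]
 [ 0.581 -0.249  0.034]
 [ 0.521 -0.254  0.034]
 [ 0.482 -0.205  0.034]]
[[ 0.541 -0.195  0.022]]
fork [[ 0.559 -0.052  0.012]
 [ 0.467 -0.059  0.012]]
house [[0.572 0.018 0.042]
 [0.449 0.021 0.042]
 [0.453 0.103 0.042]
 [0.573 0.104 0.042]]
bottle,box,eye [[ 0.476 -0.39   0.   ]
 [ 0.437  0.363  0.   ]
 [ 0.601  0.384  0.   ]]
cam [ 0.298 -0.611  0.372] [[ 0.325 -0.946 -0.001]
 [-0.895 -0.308  0.323]
 [-0.306 -0.104 -0.946]] [[403.456   0.    314.903]
 [  0.    403.456 234.864]
 [  0.      0.      1.   ]]
[[ 0.946  0.325 -0.001]
 [ 0.325 -0.946  0.002]
 [-0.    -0.002 -1.   ]]
```

```bash
python3 -m pendant '{"translation":[[1.4,2,0.6],[2.8,4,1.1],[4.2,6.2,1.1],[5.6,8.2,1.1],[7,10.3,1.1],[8.4,12.4,1.1],[9.8,14.4,1.1],[11.2,16.5,1.1],[12.6,18.6,1.1],[13.6,20.4,1.1],[14.4,21.2,1.1],[14.4,21.2,1.1]],"delta_rot":[[0,0,0],[0,0,0],[0,0,0],[0,0,0],[0,0,0],[0,0,0],[0,0,0],[0,0,0],[0,0,0],[0,0,0],[0,0,0],[0,0,0]]}' 0 20
python3 - <<'E'
from bench import *
import cv2,numpy as np
o=get_obs();print(o['clock'],o['tcp_pos'],o['orientation'],o['contact_force'],abs(o['qvel']).max())
c=calibration('wrist');p,d=grab_frame('wrist');np.savez('w1.npz',p=p,d=d,**c);cv2.imwrite('pics/w1.png',p[...,::-1])
E
```

```text
clock: 1.6
tcp_pos: [0.5802, -0.1056, 0.2583]
orientation: [-3.096, -0.524, 0.0]
contact_force: [-0.9, -0.8, -0.0]
grip_width: 0.0001
gripper_force: 0.0
1.6 [ 0.58015413 -0.10558181  0.25825242] [-3.09622818e+00 -5.24026770e-01  2.30829907e-04] [-0.89600001 -0.77260849 -0.02698724] 0.04745102334320736
```

View pics/w1.png

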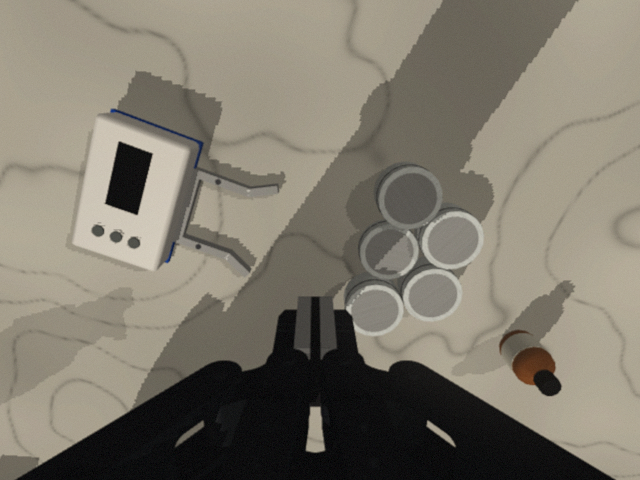

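The wrist view shows the deep tins' tops at (410,196), (452,239), (432,293) and (375,309), and the low tin at (388,250). The reader housing is near (140,190), with the fork arms at (240,183) and (222,250), opening towards the nest.

Run:
```python
from h import *
np.set_printoptions(precision=4,suppress=True)
w=np.load('w1.npz');P=cloud(w,w['d']);z=P[...,2]
print('bench z',np.median(z[100:140,240:330]))
g=cv2.cvtColor(w['p'],cv2.COLOR_RGB2GRAY)
for n,(u,v) in dict(d1=(410,196),d2=(452,239),d3=(432,293),d4=(375,309),low=(388,250)).items():
    m=np.hypot(P[...,0]-P[v,u,0],P[...,1]-P[v,u,1])<.04
    zz=z[v-15:v+15,u-15:u+15];h=np.median(zz)
    seed=np.abs(z-h)<.004; k=(m&seed).astype(np.uint8)
    k=cv2.morphologyEx(k,cv2.MORPH_OPEN,np.ones((5,5)))
    N,L,S,C=cv2.connectedComponentsWithStats(k); q=(L==L[v,u]).astype(np.uint8)
    c=max(cv2.findContours(q,0,2)[0],key=cv2.contourArea);c=cv2.convexHull(c)
    (x,y),r=cv2.minEnclosingCircle(ray(w,c.reshape(-1,2),h)[:,:2].astype(np.float32))
    print(n,h,x,y,r)
k=((z>.036)&(z<.05)&(P[...,1]>-.03)&(P[...,1]<.15)&(P[...,0]>.4)).astype(np.uint8);k=cv2.morphologyEx(k,cv2.MORPH_OPEN,np.ones((5,5)))
c=max(cv2.findContours(k,0,2)[0],key=cv2.contourArea)
print('house',cv2.minAreaRect(ray(w,c.reshape(-1,2),.042)[:,:2].astype(np.float32)),np.median(z[k>0]))
# ortho crop of the fork plane z=.012, 0.25mm/px
X,Y=np.meshgrid(np.arange(.44,.60,.00025),np.arange(-.09,.05,.00025))
R=cv2.Rodrigues(w['rvec'])[0]
uv=cv2.projectPoints(np.stack([X,Y,X*0+.012],-1).reshape(-1,3),w['rvec'],w['tvec'],w['K'],None)[0].reshape(*X.shape,2).astype(np.float32)
cv2.imwrite('pics/fork.png',cv2.remap(w['p'],uv[...,0],uv[...,1],1)[...,::-1])
```

```text
bench z -0.001339918382590039
d1 0.03299896854928174 0.6028609275817871 -0.19454410672187805 0.03507889434695244
d2 0.033020166123324146 0.5761719942092896 -0.23778806626796722 0.03793013468384743
d3 0.03300981638336954 0.5237146019935608 -0.24393844604492188 0.038987718522548676
d4 0.033002172478605124 0.48797938227653503 -0.20725007355213165 0.03541688993573189
low 0.019145907216005245 0.5425394773483276 -0.19742920994758606 0.03212353214621544
house ((0.5223420262336731, 0.053917452692985535), (0.08346228301525116, 0.12809500098228455), 88.39591979980469) 0.04065181179393532
```

View pics/fork.png

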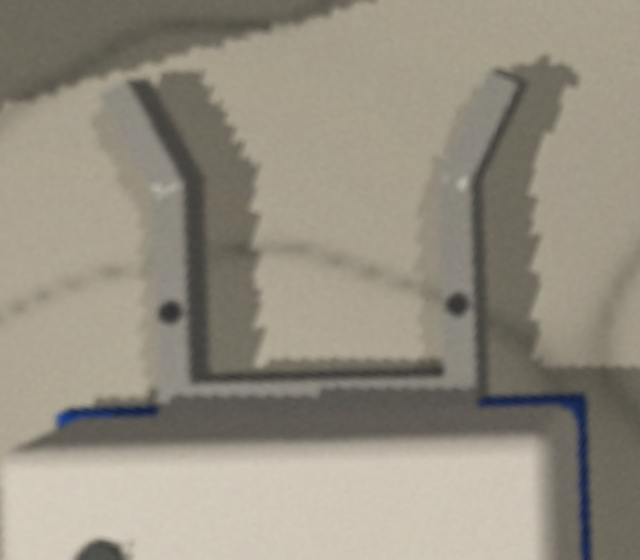

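The ortho crop puts the fork's inner arm edges at u≈186 and 443, which is 64 mm and matches the spec. The back bar's top edge is at v≈384 on the left and 374 on the right. That gives a reader origin of about (0.518, -0.025), with its x axis about (0.028, 1).

Next I move to above the low tin.

```bash
python3 - <<'E'
from h import *
w=np.load('w1.npz')
for h in(.034,.020):
    x0,y0=.44,-.30;X,Y=np.meshgrid(np.arange(x0,.66,.0005),np.arange(y0,-.14,.0005))
    uv=cv2.projectPoints(np.stack([X,Y,X*0+h],-1).reshape(-1,3),w['rvec'],w['tvec'],w['K'],None)[0].reshape(*X.shape,2).astype(np.float32)
    g=cv2.remap(cv2.cvtColor(w['p'],cv2.COLOR_RGB2GRAY),uv[...,0],uv[...,1],1)
    c=cv2.HoughCircles(cv2.medianBlur(g,5),cv2.HOUGH_GRADIENT,1,60,param1=60,param2=12,minRadius=56,maxRadius=63)
    for a in c[0][:9]: print(h,(x0+a[0]*.0005).round(4),(y0+a[1]*.0005).round(4),a[2]*.5)
E
python3 -m pendant '{"translation":[[-0.5,-1.2,-2],[-1,-2.5,-4],[-1.4,-3.7,-6],[-1.4,-3.7,-7.6],[-1.4,-3.7,-7.6]],"delta_rot":[[0,0,0],[0,0,0],[0,0,0],[0,0,0],[0,0,0]]}'
```

```text
0.034 0.5792 -0.2453 29.5
0.034 0.6048 -0.1888 31.2
0.034 0.5192 -0.2518 29.55
0.034 0.4838 -0.2028 29.55
0.034 0.5512 -0.1918 31.2
0.02 0.5758 -0.2518 30.6
0.02 0.6018 -0.1948 30.65
0.02 0.5468 -0.1928 29.55
0.02 0.4772 -0.2078 30.1
0.02 0.5138 -0.2588 30.65
clock: 2.28
tcp_pos: [0.5405, -0.2021, 0.0661]
orientation: [-3.097, -0.512, 0.01]
contact_force: [0.6, -0.2, 0.7]
grip_width: 0.0001
gripper_force: 0.0
```

```bash
python3 -m pendant '{"translation":[[0,0.1,-0.8],[0,0.1,-1.5],[0,0.1,-1.5],[0,0.1,-1.5],[0,0.1,-1.5]],"delta_rot":[[0,0,0],[0,0,0],[0,0,0],[0,0,0],[0,0,0]]}'
```

```text
clock: 2.9
tcp_pos: [0.5449, -0.1986, 0.0322]
orientation: [3.098, 0.517, 0.002]
contact_force: [0.4, -0.1, 0.2]
grip_width: 0.0002
gripper_force: 0.0
```

```bash
python3 -m pendant '{"translation":[[0,0.1,-0.1],[0,0.1,-0.2],[0,0.1,-0.2],[0,0.1,-0.2]],"delta_rot":[[0,0,0],[0,0,0],[0,0,0],[0,0,0]]}'
```

```text
clock: 3.4
tcp_pos: [0.5442, -0.1959, 0.0263]
orientation: [-3.099, -0.517, 0.0]
contact_force: [0.5, -0.3, 0.4]
grip_width: 0.0001
gripper_force: 0.0
```

```bash
python3 -m pendant '{"translation":[[0,0,-0.04],[0,0,-0.08],[0,0,-0.08]],"delta_rot":[[0,0,0],[0,0,0],[0,0,0]]}'
```

```text
clock: 3.78
tcp_pos: [0.5442, -0.1959, 0.0242]
orientation: [-3.099, -0.517, 0.0]
contact_force: [-0.3, -0.1, -0.0]
grip_width: 0.0002
gripper_force: 0.0
```

```bash
python3 -m pendant '{"translation":[[0,0,-0.03],[0,0,-0.06],[0,0,-0.06]],"delta_rot":[[0,0,0],[0,0,0],[0,0,0]]}'
```

```text
clock: 4.15
tcp_pos: [0.5442, -0.1959, 0.0227]
orientation: [-3.099, -0.517, 0.0]
contact_force: [-0.3, -0.4, -0.0]
grip_width: 0.0
gripper_force: 0.0
```

```bash
python3 -m pendant '{"translation":[[0,0,-0.02],[0,0,-0.04],[0,0,-0.04]],"delta_rot":[[0,0,0],[0,0,0],[0,0,0]]}'
```

```text
clock: 4.53
tcp_pos: [0.5442, -0.1959, 0.0217]
orientation: [-3.099, -0.517, 0.0]
contact_force: [-0.0, -0.1, 0.8]
grip_width: -0.0002
gripper_force: 0.0
```

```bash
python3 -m pendant '{"translation":[[0,0,-0.02],[0,0,-0.03],[0,0,-0.03]],"delta_rot":[[0,0,0],[0,0,0],[0,0,0]]}'
```

```text
clock: 4.9
tcp_pos: [0.5442, -0.1959, 0.021]
orientation: [-3.099, -0.517, 0.0]
contact_force: [0.4, -0.0, 0.7]
grip_width: 0.0005
gripper_force: 0.0
```

```bash
python3 -m pendant '{"translation":[[0,0,-0.02],[0,0,-0.03],[0,0,-0.03]],"delta_rot":[[0,0,0],[0,0,0],[0,0,0]]}'
```

```text
clock: 5.28
tcp_pos: [0.5443, -0.1959, 0.0204]
orientation: [3.099, 0.517, 0.0]
contact_force: [0.5, -0.5, 0.5]
grip_width: 0.0002
gripper_force: 0.3
```

```bash
python3 -m pendant '{"translation":[[0,0,-0.02],[0,0,-0.03],[0,0,-0.03]],"delta_rot":[[0,0,0],[0,0,0],[0,0,0]]}'
```

```text
clock: 5.65
tcp_pos: [0.5443, -0.1959, 0.0203]
orientation: [3.098, 0.517, 0.0]
contact_force: [-2.1, -0.1, 7.9]
grip_width: -0.0001
gripper_force: 4.0
```

```bash
python3 -m pendant '{"translation":[[0,0,-0.01],[0,0,-0.02],[0,0,-0.02]],"delta_rot":[[0,0,0],[0,0,0],[0,0,0]]}'
```

```text
clock: 6.02
tcp_pos: [0.5443, -0.1959, 0.0203]
orientation: [3.098, 0.517, 0.0]
contact_force: [-5.0, 1.9, 12.3]
grip_width: 0.0002
gripper_force: 6.4
```

```bash
python3 -m pendant '{"translation":[[-0.01,0.1,0.01],[-0.02,0.2,0.01],[-0.035,0.3,0.01],[-0.05,0.4,0.01],[-0.05,0.4,0.01]],"delta_rot":[[0,0,0],[0,0,0],[0,0,0],[0,0,0],[0,0,0]]}'
python3 - <<'E'
from bench import *
import cv2,numpy as np
c=calibration('wrist');p,d=grab_frame('wrist');np.savez('w2.npz',p=p,d=d,**c);cv2.imwrite('pics/w2.png',p[...,::-1])
E
```

```text
clock: 6.65
tcp_pos: [0.5442, -0.187, 0.0203]
orientation: [3.097, 0.516, 0.004]
contact_force: [-0.2, -1.1, 6.9]
grip_width: 0.0001
gripper_force: 2.9
```

View pics/w2.png

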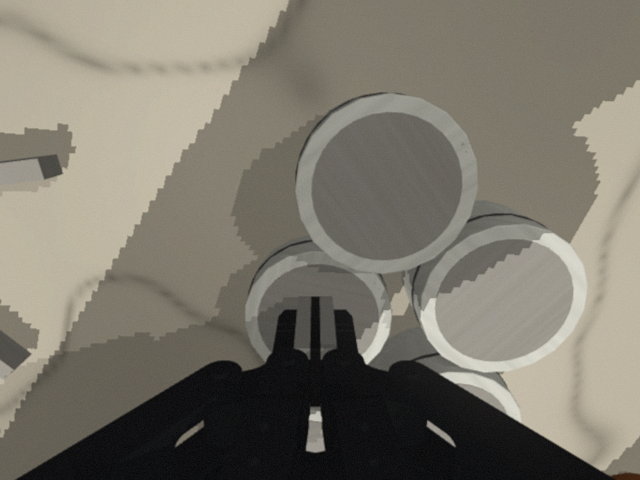

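The low tin moves with the fingers. The lid is centred near (320,320), and a gap has opened to the rear tins at (400,290). I'll carry on outward.

```bash
python3 -m pendant '{"translation":[[-0.02,0.15,-0.01],[-0.04,0.3,-0.01],[-0.06,0.45,-0.01],[-0.08,0.6,-0.01],[-0.1,0.75,-0.01],[-0.12,0.9,-0.01]],"delta_rot":[[0,0,0],[0,0,0],[0,0,0],[0,0,0],[0,0,0],[0,0,0]]}'
```

```text
clock: 7.45
tcp_pos: [0.5416, -0.1651, 0.0203]
orientation: [3.096, 0.515, 0.005]
contact_force: [-0.1, -4.0, 6.8]
grip_width: -0.0004
gripper_force: 3.3
```

```bash
python3 -m pendant '{"translation":[[-0.02,0.15,0],[-0.04,0.3,0],[-0.06,0.45,0],[-0.08,0.6,0],[-0.1,0.75,0],[-0.12,0.9,0],[-0.12,0.9,0]],"delta_rot":[[0,0,0],[0,0,0],[0,0,0],[0,0,0],[0,0,0],[0,0,0],[0,0,0]]}'
python3 - <<'E'
from bench import *
import cv2,numpy as np
c=calibration('wrist');p,d=grab_frame('wrist');np.savez('w3.npz',p=p,d=d,**c);cv2.imwrite('pics/w3.png',p[...,::-1])
E
```

```text
clock: 8.32
tcp_pos: [0.5386, -0.142, 0.0203]
orientation: [3.097, 0.516, 0.005]
contact_force: [-0.3, -2.3, 8.2]
grip_width: -0.0002
gripper_force: 3.8
```

View pics/w3.png

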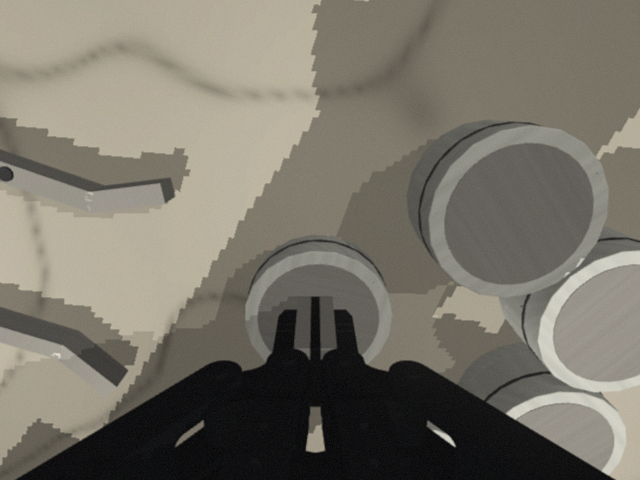

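The tin is out and has not slipped: its lid is still at (318,315), and the deep tins stand to the right. The fork arms are at (90,193) and (60,350).

Run:
```python
from h import *
from bench import get_obs
np.set_printoptions(precision=4,suppress=True)
w=np.load('w3.npz');t=get_obs()['tcp_pos'];print(t)
q=ray(w,[(246,313),(391,313),(318,250)],.0203)[:,:2];print(q,np.linalg.norm(q[0]-q[1]))
# circle of r=.030 thru three rim points
A=np.c_[2*q,np.ones(3)];s=np.linalg.solve(A,(q**2).sum(1));print('centre',s[:2],'r',np.sqrt(s[2]+s[:2]@s[:2]))
```

```text
[ 0.5386 -0.142   0.0203]
[[ 0.5318 -0.1151]
 [ 0.5503 -0.1695]
 [ 0.5662 -0.1334]] 0.05748833092589628
centre [ 0.539 -0.143] r 0.02882169391190444
```

```bash
python3 -m pendant '{"translation":[[-0.1,0.2,0],[-0.2,0.4,0],[-0.3,0.6,0],[-0.4,0.8,0],[-0.5,1,0],[-0.6,1.15,0],[-0.7,1.3,0],[-0.8,1.5,0],[-0.9,1.65,0],[-0.9,1.65,0]],"delta_rot":[[0,0,0],[0,0,0],[0,0,0],[0,0,0],[0,0,0],[0,0,0],[0,0,0],[0,0,0],[0,0,0],[0,0,0]]}'
python3 - <<'E'
from h import *
from bench import *
c=calibration('wrist');p,d=grab_frame('wrist');cv2.imwrite('pics/w4.png',p[...,::-1])
X,Y=np.meshgrid(np.arange(.44,.60,.00025),np.arange(-.12,.02,.00025))
uv=cv2.projectPoints(np.stack([X,Y,X*0+.012],-1).reshape(-1,3),c['rvec'],c['tvec'],c['K'],None)[0].reshape(*X.shape,2).astype(np.float32)
cv2.imwrite('pics/fork2.png',cv2.remap(p,uv[...,0],uv[...,1],1)[...,::-1])
E
```

```text
clock: 9.62
tcp_pos: [0.5164, -0.1002, 0.0203]
orientation: [3.097, 0.517, 0.006]
contact_force: [0.7, -1.3, 6.9]
grip_width: -0.0002
gripper_force: 3.8
```

View pics/fork2.png

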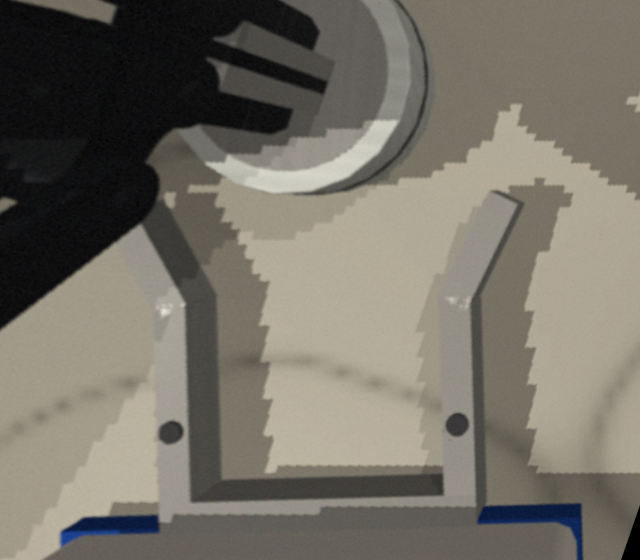

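The fork measures the same from close up: inner edges at u≈188 and 443, back bar edge at v≈498 (y≈0.005). The tin is lined up with the mouth, so I'll push in.

```bash
python3 -m pendant '{"translation":[[0.01,0.2,0],[0.01,0.4,0],[0.02,0.6,0],[0.02,0.8,0],[0.03,1,0],[0.03,1.2,0],[0.04,1.4,0],[0.04,1.6,0],[0.05,1.8,0],[0.05,2,0],[0.06,2.2,0],[0.06,2.4,0]],"delta_rot":[[0,0,0],[0,0,0],[0,0,0],[0,0,0],[0,0,0],[0,0,0],[0,0,0],[0,0,0],[0,0,0],[0,0,0],[0,0,0],[0,0,0]]}'
```

```text
clock: 11.18
tcp_pos: [0.5175, -0.0414, 0.0203]
orientation: [3.097, 0.514, 0.004]
contact_force: [0.4, -4.7, 8.9]
grip_width: -0.0001
gripper_force: 4.6
```

```bash
python3 -m pendant '{"translation":[[0.01,0.1,0],[0.01,0.2,0],[0.01,0.3,0],[0.01,0.4,0],[0.01,0.5,0],[0.01,0.5,0]],"delta_rot":[[0,0,0],[0,0,0],[0,0,0],[0,0,0],[0,0,0],[0,0,0]]}'
```

```text
clock: 11.92
tcp_pos: [0.5178, -0.0285, 0.0202]
orientation: [3.097, 0.515, 0.004]
contact_force: [-0.5, -3.7, 9.1]
grip_width: 0.0002
gripper_force: 4.7
```

```bash
python3 -m pendant '{"translation":[[0,0.05,0],[0,0.1,0],[0,0.15,0],[0,0.15,0]],"delta_rot":[[0,0,0],[0,0,0],[0,0,0],[0,0,0]]}'
```

```text
clock: 12.42
tcp_pos: [0.5178, -0.025, 0.0202]
orientation: [3.097, 0.515, 0.004]
contact_force: [-0.7, -4.3, 8.4]
grip_width: -0.0001
gripper_force: 4.7
```

```bash
python3 -m pendant '{"translation":[[0,0.04,0],[0,0.08,0],[0,0.08,0]],"delta_rot":[[0,0,0],[0,0,0],[0,0,0]]}'
```

```text
clock: 12.8
tcp_pos: [0.5179, -0.0231, 0.0203]
orientation: [3.097, 0.515, 0.004]
contact_force: [-0.4, -4.8, 9.9]
grip_width: -0.0001
gripper_force: 4.7
```

```bash
python3 -m pendant '{"translation":[[0,0.05,0],[0,0.1,0],[0,0.15,0],[0,0.15,0]],"delta_rot":[[0,0,0],[0,0,0],[0,0,0],[0,0,0]]}'
python3 - <<'E'
from h import *
from bench import *
c=calibration('wrist');p,d=grab_frame('wrist')
a=p
X,Y=np.meshgrid(np.arange(.44,.60,.00025),np.arange(-.08,.05,.00025))
uv=cv2.projectPoints(np.stack([X,Y,X*0+.0203],-1).reshape(-1,3),c['rvec'],c['tvec'],c['K'],None)[0].reshape(*X.shape,2).astype(np.float32)
cv2.imwrite('pics/fork3.png',cv2.remap(p,uv[...,0],uv[...,1],1)[...,::-1])
E
```

```text
clock: 13.3
tcp_pos: [0.5178, -0.0204, 0.0202]
orientation: [3.096, 0.513, 0.004]
contact_force: [0.0, -7.5, 9.9]
grip_width: -0.0002
gripper_force: 4.7
```

View pics/fork3.png

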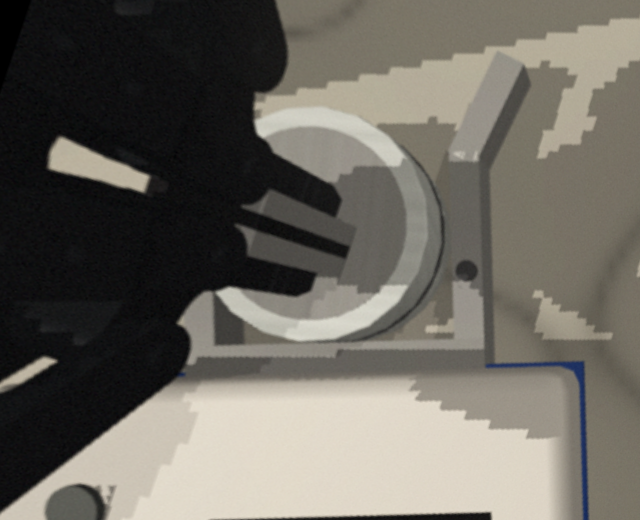

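The lid's far edge is at v≈342 (y≈0.0055), right at the back bar. The side force rose from about 4.5 to 7.5 N, so the tin is home. I'll lift off.

```bash
python3 -m pendant '{"translation":[[0,0,0.05],[0,0,0.15],[0,0,0.4],[0,-0.5,1.5],[0,-1.5,3.5],[0,-2,5],[0,-3,6],[0,-3,6],[0,-3,6]],"delta_rot":[[0,0,0],[0,0,0],[0,0,0],[0,0,0],[0,0,0],[0,0,0],[0,0,0],[0,0,0],[0,0,0]]}'
python3 - <<'E'
from h import *
from bench import *
c=calibration('wrist');p,d=grab_frame('wrist');print(get_obs()['tcp_pos'])
def ortho(h,x0,x1,y0,y1):
    X,Y=np.meshgrid(np.arange(x0,x1,.0004),np.arange(y0,y1,.0004))
    uv=cv2.projectPoints(np.stack([X,Y,X*0+h],-1).reshape(-1,3),c['rvec'],c['tvec'],c['K'],None)[0].reshape(*X.shape,2).astype(np.float32)
    return cv2.remap(p,uv[...,0],uv[...,1],1)
for h,y0,y1 in((.0203,-.07,.02),(.034,-.3,-.15)):
    o=ortho(h,.43,.66,y0,y1)
    for a in cv2.HoughCircles(cv2.medianBlur(cv2.cvtColor(o,cv2.COLOR_RGB2GRAY),5),cv2.HOUGH_GRADIENT,1,100,param1=60,param2=12,minRadius=71,maxRadius=79)[0][:5]:print(h,.43+a[0]*.0004,y0+a[1]*.0004,a[2]*.4)
cv2.imwrite('pics/end.png',ortho(.0203,.43,.66,-.10,.06)[...,::-1])
E
```

```text
clock: 14.48
tcp_pos: [0.5156, -0.0917, 0.1684]
orientation: [-3.098, -0.518, 0.002]
contact_force: [-0.6, -0.5, -0.0]
grip_width: 0.0
gripper_force: 0.0
[ 0.51544329 -0.09138266  0.16800555]
0.0203 0.5174 -0.025000002 29.160002
0.034 0.603 -0.19020002 29.6
0.034 0.5786 -0.245 29.6
0.034 0.48340002 -0.20300001 29.6
0.034 0.5186 -0.25140002 29.560001
```

View pics/end.png

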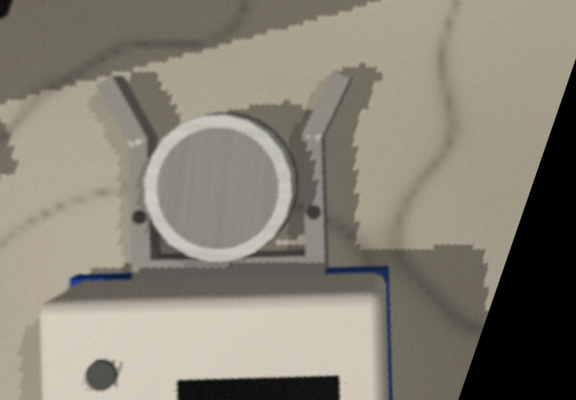

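The tin sits centred between the arms at (220,187), with its edge on the back bar at (220,260). The deep tins measure within 2 mm of where they started.

```bash
python3 -c "
from bench import *
print(hand_in())"
```

```text
the job is handed in; nothing more can be done
None
```

I slid the shallow tin into the reader's fork until it stopped against the back bar, then lifted the arm clear and handed in at about 14.5 s; the last images put the tin within about 1 mm of home and the deep tins within 2 mm of their start, and the highest press I read was about 13 N (no verdict was returned).

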